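# Kit four wooden pieces into their trays

### The job

Put the four wooden pieces in front of the robot (not the offcuts stacked on the white board) away, each in the shallow tray made for it: the L-shaped piece in the square tray, the long bar in the long narrow tray, the short bar in the smallest tray and the sanding block in the biggest tray. Each must lie flat on the floor of its tray, wholly inside the lip, the same face up as now, and be let go. Leave the roll of tape and the red spring clamp where they are.

Things in the scene. Friction and masses are not known exactly. Their poses are not given: they have to be found in the camera images.
- ell_centre (a point): Loose L-shaped piece of brown MDF with blue edges, 61 x 63 mm, 16 mm thick, flat, 27 g. Point: centre of that outline, half-way up (in the inner corner, just beside the wood); z up. Limbs 22 mm wide: the long one along y from -32 to 32 mm, centre line x = -19 mm, free on both sides where y < 9 mm; the other along x from -8 to 30 mm, centre line y = +20 mm.
- bar_centre (a point): Long straight bar of brown MDF with blue edges, 21 mm (x) x 66 mm (y), 16 mm thick, lying flat, 16 g. Loose. Point: its centre, half-way up; z is up.
- stub_centre (a point): Short straight bar of brown MDF with blue edges, 38 mm (x) x 19 mm (y), 16 mm thick, lying flat, 12 g. Loose. Point: its centre, half-way up; z is up.
- sander_centre (a point): Sanding block: a plain brown MDF brick, 60 mm (x) x 99 mm (y), 23 mm high, lying flat, 100 g. Loose. Point: its centre, half-way up; z is up.
- square_tray_floor (a point): Square tray for the L-shaped piece, 81 mm (x) x 83 mm (y) inside the lip. Fixed shallow wooden tray, grey felt floor, pale lip; floor 3 mm above the worktop, lip 6 mm wide whose top is 8 mm above the worktop (5 mm above the floor). Point: centre of its floor (upper face); z up, x and y along its sides.
- long_tray_floor (a point): Long narrow tray for the long bar, 42 mm (x) x 87 mm (y) inside the lip. Fixed shallow wooden tray, grey felt floor, pale lip; floor 3 mm above the worktop, lip 6 mm wide whose top is 8 mm above the worktop (5 mm above the floor). Point: centre of its floor (upper face); z up, x and y along its sides.
- small_tray_floor (a point): Smallest tray, for the short bar, 59 mm (x) x 40 mm (y) inside the lip. Fixed shallow wooden tray, grey felt floor, pale lip; floor 3 mm above the worktop, lip 6 mm wide whose top is 8 mm above the worktop (5 mm above the floor). Point: centre of its floor (upper face); z up, x and y along its sides.
- big_tray_floor (a point): Biggest tray, for the sanding block, 81 mm (x) x 120 mm (y) inside the lip. Fixed shallow wooden tray, grey felt floor, pale lip; floor 3 mm above the worktop, lip 6 mm wide whose top is 8 mm above the worktop (5 mm above the floor). Point: centre of its floor (upper face); z up, x and y along its sides.
- tape_centre (a point): Bystander: roll of masking tape lying flat, 109 mm across, 30 mm high. Point: its centre, 13 mm above the worktop; z up. Leave alone.
- clamp_centre (a point): Bystander: red spring clamp lying flat, 52 mm (x) x 107 mm (y), 20 mm high. Point: its centre, half-way up; z up. Leave alone.
Not all that is in view belongs to the job. What is shaped like the part that bears sander_centre but green or yellow is not meant.

How it is judged:
By the outcome, as a careful person would: the job done as asked, in the order asked, and still so for the second after the job is handed in, with the robot touching nothing.
It also fails if it takes over 104 s, if anything falls off the work surface, if the arm or the gripper's body presses on something with over 40 N, if the wrist force passes 120 N, or if a joint passes its speed limit or range.

### The arm

A 7-joint arm with a two-finger parallel gripper is mounted at the origin on a cart in front of the work surface, level with it; the furniture and walls round the work are solid. World frame = base frame: x ahead of the robot, y to its left, z up, the work surface at z = 0. Lengths are in m, angles in rad, forces in N, time in s.
With the tool pointing down it reaches from about 0.35 to 0.9 m from the base axis. Payload 8.1 kg.
Tool frame: the origin (TCP) lies between the finger pads; the fingertips stand 11 mm ahead of it and the grasp point (between the pads) lies 8 mm behind it; z points along the fingers, y is the line along which they close (so a half turn about z gives the same grasp; the last joint's range is limited). The gripper opens to 92 mm and grips with 3 to 60 N. Pads are 19 mm wide; open, the fingers measure 130 mm over their backs; the gripper's body (75 mm by 190 mm) begins 47 mm behind the grasp point.
Start: joints at [1.223, 0.434, 0.025, 1.573, -0.012, 1.134, -0.075], TCP at [0.151, -0.606, 0.238] pointing down, gripper open.
Joint ranges: [-2.62, 2.62], [-0.44, 2.09], [-1.27, 1.32], [0.08, 2.57], [-1.32, 4.46], [0.12, 2], [-2.74, 2.74]. Speed limits (rad/s): [2.22, 2.22, 3.01, 3.01, 3.14, 3.14, 3.14].

### API

Orientations are given as a rotation vector (axis times angle).
In Python, from cell import observe, get_image, camera_params, sign_off gives the robot as it stands.
- The arm moves only by the shell command python3 -m pendant 'ROWS' [FORCE]. ROWS is JSON, one flat list of numbers, 7 for each row, row after row: the shift along the tool's x, y, z in m, then the turn, a rotation vector about the tool's x, y, z in rad, then the finger opening in m, from 0 to 0.0918. In form: [dx, dy, dz, rx, ry, rz, jaw, dx, dy, dz, rx, ry, rz, jaw, ...]. A call has 1 to 10 rows; each row shifts and turns the commanded pose from where the row before left it, along the tool's axes as they then stand; what a row does not reach is not made up. A row lasts 1/8 s, in which the tool goes at most 62.5 mm and 10.7 degrees, less where a joint would pass 70% of its speed; a pose out of reach is approached as far as the arm can. A call is refused whole if a number of a shift passes 0.0625 or a number of a turn 0.188, either way. A call with a gripper value outside its range is refused whole. The fingers move at their own pace and stop on an object; FORCE is the grip in N (left out, the last holds). Time passes only in rows, so rows that do not move let the fingers close. It gives the time, the measured TCP pose, the force, the opening and the grip force at its end, in the units of the state.
- observe(): the state, without advancing time (a new reading comes with each control period).
- get_image(name): name is "scene" or "top" or "wrist"; returns the picture (384x512x3 uint8, red, green, blue); there is no depth.
- camera_params(name): a dict with "intrinsics" (3x3 intrinsics, pixels), "eye" and "rotation" of the camera in the world; the wrist camera has in their place "T_tool_cam" (4x4, takes a point from camera to tool coordinates, whose origin is the TCP and whose axes are the flange's). Camera axes: x right, y down, z forward; pixel columns grow to the right and rows downward; lengths in m; the calibration is good to about 2 mm. A picture is of the moment at which its call begins: read the wrist's pose just before it. camera_params takes no time and is no camera call.
- sign_off(): hands the job in; it is judged then, once.
The state is a dict: "clock": time; "joints": joint angles; "dq": joint speeds; "joint_efforts": joint torques, N m; "position": TCP position; "ee_rot": TCP orientation; "force": force on the tool from outside, world axes, zero at the start; "ft_torque": the same for the moment, N m; "width": opening from 0.0 (shut) to 1.0 (fully open); "gripper_force": force on a finger pad.
Only numpy, scipy, OpenCV 4.12 (cv2) and the standard library are available. Lean on these libraries where they do the work, as an engineer would, in place of code of your own. Each camera call takes 0.05 s, during which the arm holds its last target. There are 200 camera calls.

## Working session

There is one attempt and no reset: what is moved stays moved. The work goes in short steps, Python scripts to look and compute and a shell command to move; the robot and the scene stay as the last step left them, time stands still between calls to the robot, and variables do not carry over. Pictures are saved under pics/ and viewed, at most 14 in all, crops included, and the job is handed in when it is done.

```bash
mkdir -p pics; ls; python3 - <<'E'
from cell import *
import cv2,numpy as np
s=observe();print({k:np.round(v,3).tolist() for k,v in s.items()})
for n in("top","scene"):
    cv2.imwrite(f"pics/{n}0.png",get_image(n)[:,:,::-1]);p=camera_params(n);print(n,{k:np.round(v,4).tolist() for k,v in p.items()})
print(camera_params("wrist"))
E
```

```text
pics
{'clock': 0.0, 'joints': [1.223, 0.435, 0.025, 1.574, -0.012, 1.134, -0.075], 'dq': [0.001, -0.0, -0.0, 0.0, -0.002, -0.001, -0.001], 'joint_efforts': [-0.001, -66.785, 0.985, -31.446, -0.061, 0.043, 0.0], 'position': [0.151, -0.606, 0.237], 'ee_rot': [-3.117, -0.383, 0.001], 'force': [0.664, 0.058, 0.386], 'ft_torque': [0.012, -0.017, 0.017], 'gripper_force': 0.0, 'width': 0.999}
top {'intrinsics': [[356.8642, 0.0, 252.3419], [0.0, 356.8642, 189.7652], [0.0, 0.0, 1.0]], 'eye': [0.2237, -0.0637, 1.2213], 'rotation': [-2.1163, 2.1203, -0.2103]}
scene {'intrinsics': [[417.1126, 0.0, 260.0038], [0.0, 417.1126, 197.0399], [0.0, 0.0, 1.0]], 'eye': [-0.476, -0.9372, 1.1119], 'rotation': [-2.0879, 0.9449, -0.4231]}
{'intrinsics': array([[326.75040002,   0.        , 262.76642543],
       [  0.        , 326.75040002, 195.23299717],
       [  0.        ,   0.        ,   1.        ]]), 'T_tool_cam': array([[-1.25927744e-04, -9.60627716e-01, -2.77838758e-01,
         7.42310371e-02],
       [ 9.99999849e-01, -2.69479478e-04,  4.78485188e-04,
         6.72824208e-04],
       [-5.34517976e-04, -2.77838656e-01,  9.60627605e-01,
        -1.49344813e-01],
       [ 0.00000000e+00,  0.00000000e+00,  0.00000000e+00,
         1.00000000e+00]])}
```

View pics/top0.png

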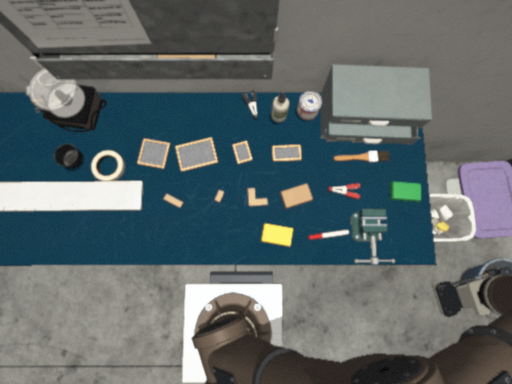

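View pics/scene0.png

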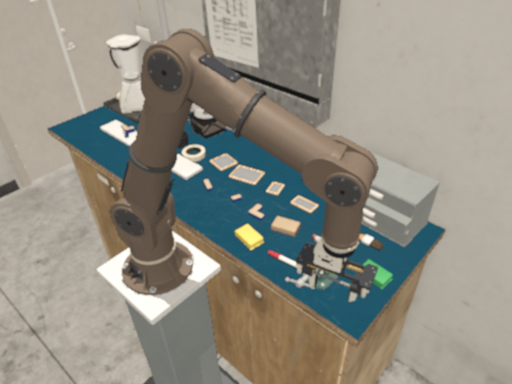

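Top view: loose brown pieces are the bar (174,200), stub (220,196), ell (258,197) and sander (297,195). Lookalikes for the sander are the yellow brick (278,235) and green brick (406,190), both rejected. The offcuts are on the white board. Trays are the square (153,153), big (197,153), small (243,152) and long (287,152).

```bash
cat > h.py <<'E'
from cell import *
import cv2,numpy as np
from scipy.spatial.transform import Rotation as R
def cast(cam,px,z,s=None):
    p=camera_params(cam);px=np.atleast_2d(px).astype(float);K=p["intrinsics"]
    d=np.c_[px,np.ones(len(px))]@np.linalg.inv(K).T
    if cam=="wrist":
        T=p["T_tool_cam"];Rt=R.from_rotvec(s["ee_rot"]).as_matrix()
        e=s["position"]+Rt@T[:3,3];M=Rt@T[:3,:3]
    else: e=np.array(p["eye"]);M=R.from_rotvec(p["rotation"]).as_matrix()
    d=d@M.T
    return (e+d*((z-e[2])/d[:,2])[:,None])[:,:2]
def rect(P):  # metric min-area rect: centre, sides (long first), yaw of long side (deg, -90..90)
    c,(w,h),a=cv2.minAreaRect(np.float32(P*1000))
    if w<h: w,h,a=h,w,a+90
    return np.round(c,1),(round(w,1),round(h,1)),round((a+90)%180-90,1)
def yaw():
    x=R.from_rotvec(observe()["ee_rot"]).as_matrix()[:,0];return np.arctan2(x[1],x[0])
def go(x,y,z,yd=None):  # remaining move in tool axes: mm, yaw turn rad
    s=observe();m=R.from_rotvec(s["ee_rot"]).as_matrix()
    d=m.T@(np.array([x,y,z])-s["position"])
    rz=0 if yd is None else -((np.radians(yd)-yaw()+np.pi/2)%np.pi-np.pi/2)
    tilt=m.T@np.array([0,0,-1])
    print("go d(mm)",np.round(d*1000,1),"rz",round(rz,3),"tilt",np.round(np.cross([0,0,1],tilt)[:2],3),"yaw",round(np.degrees(yaw()),1))
E
python3 - <<'E'
from h import *
im=cv2.imread("pics/top0.png");h=cv2.cvtColor(im,cv2.COLOR_BGR2HSV)
m=cv2.inRange(h,(5,60,100),(22,255,255));m[:, :]&=255
cs,_=cv2.findContours(m,0,2)
for c in cs:
    x,y,w,hh=cv2.boundingRect(c)
    if cv2.contourArea(c)>25 and 120<y<250 and x>125 and x<330:
        print((x,y,w,hh),rect(cast("top",c[:,0],.008 if y<175 else .016)))
c=camera_params("top")
print(cast("top",[[107,165]],.03),cast("top",[[345,190]],.02))
go(.55,-.05,.35,0)
E
```

```text
(164, 194, 19, 13) (array([427.2, 206.6]), (63.0, 21.1), 61.0)
(216, 190, 7, 12) (array([443.4,  49. ]), (38.8, 18.6), -25.4)
(248, 188, 19, 18) (array([440.8, -81. ]), (61.7, 59.3), -90.0)
(281, 184, 32, 24) (array([ 444.2, -216.1]), (99.7, 60.8), -72.5)
(272, 144, 30, 17) (array([ 600.3, -186. ]), (103.5, 58.5), -86.9)
(233, 141, 19, 23) (array([603.3, -28.4]), (75.9, 55.3), 16.0)
(137, 139, 33, 30) (array([599.6, 285.2]), (99.4, 97.1), 79.4)
(175, 137, 43, 34) (array([596.7, 133.7]), (135.8, 97.2), -75.5)
[[0.54948835 0.43625702]] [[ 0.46206202 -0.38318439]]
go d(mm) [ 521.5 -442.9 -112.4] rz 0.245 tilt [-0.001  0.   ] yaw 14.0
```

```bash
python3 -c "
import cv2;im=cv2.imread('pics/top0.png')[125:255,125:325];cv2.imwrite('pics/crop0.png',cv2.resize(im,None,fx=4,fy=4,interpolation=cv2.INTER_CUBIC))"
```

```text
(no output)
```

View pics/crop0.png

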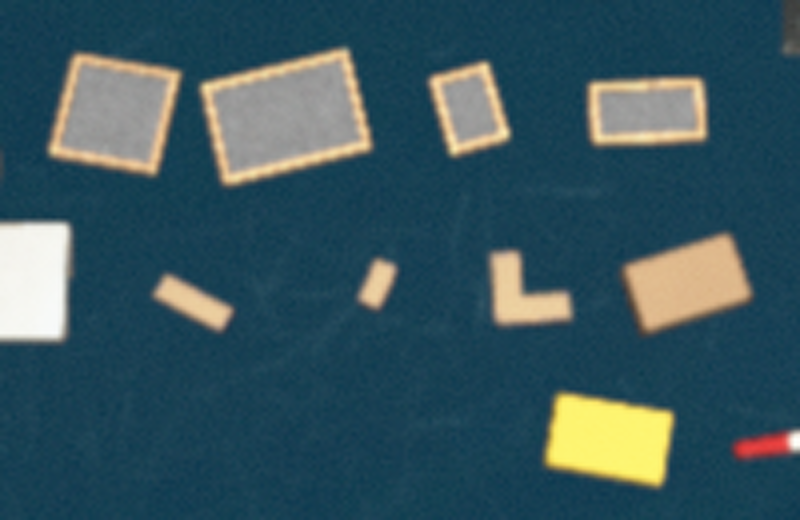

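The crop confirms the choices: brown brick lying at crop (687,282), yellow brick left out. I'll now move up to a wrist overview.

```bash
python3 -m pendant '[0.041,-0.041,-0.012,0,0,0,0.0918,0.043,-0.041,-0.008,0,0,0,0.0918,0.043,-0.041,-0.008,0,0,0,0.0918,0.043,-0.041,-0.006,0,0,0,0.0918,0.043,-0.041,-0.006,0,0,0,0.0918,0.043,-0.041,-0.006,0,0,0,0.0918,0.043,-0.041,-0.006,0,0,0,0.0918,0.043,-0.041,0,0,0,0,0.0918,0.043,-0.041,0,0,0,0,0.0918,0.043,-0.041,0,0,0,0,0.0918]'; python3 -c "
from h import *
go(.57,.03,.30,0);print(observe()['clock'])"
```

```text
clock: 1.35
position: [0.4679, -0.1033, 0.2897]
ee_rot: [3.118, 0.383, -0.0]
force: [0.7, -1.3, -1.1]
width: 0.999
gripper_force: 0.0
go d(mm) [ 131.3 -104.6  -10.4] rz 0.244 tilt [0. 0.] yaw 14.0
1.35
```

```bash
python3 -m pendant '[0.042,-0.035,-0.004,0,0,0,0.0918,0.042,-0.035,-0.003,0,0,0,0.0918,0.042,-0.034,-0.003,0,0,0,0.0918,0,0,0,0,0,0.122,0.0918,0,0,0,0,0,0.122,0.0918,0,0,0,0,0,0,0.0918,0,0,0,0,0,0,0.0918]'; python3 -c "
from h import *
go(.57,.03,.30,0)
s=observe();im=get_image('wrist');cv2.imwrite('pics/w1.png',im[:,:,::-1])
np.savez('w1.npz',position=s['position'],ee_rot=s['ee_rot'])"
```

```text
clock: 2.22
position: [0.5643, 0.0264, 0.2996]
ee_rot: [3.141, 0.005, -0.001]
force: [-0.5, 0.2, 0.1]
width: 1.0
gripper_force: 0.0
go d(mm) [ 5.8 -3.6 -0.4] rz 0.003 tilt [0. 0.] yaw 0.2
```

View pics/w1.png

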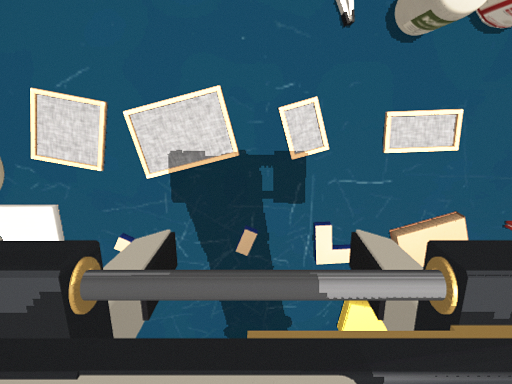

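Wrist view: all four trays are clear (square (68,130), big (182,131), small (304,128), long (423,131)). The pieces are half hidden by the gripper at row ~240, so I'll back off in x to see them.

```bash
python3 -m pendant '[-0.055,0,0,0,0,0,0.0918,-0.055,0,0,0,0,0,0.0918,-0.04,0,0,0,0,0,0.0918,0,0,0,0,0,0,0.0918,0,0,0,0,0,0,0.0918]'; cat > m.py <<'E'
from h import *
def find(im,s,zp,ymax=235,lo=(5,40,90),hi=(24,255,255),amin=120):
    hs=cv2.cvtColor(im,cv2.COLOR_BGR2HSV);m=cv2.inRange(hs,lo,hi)
    for c in cv2.findContours(m,0,2)[0]:
        if cv2.contourArea(c)>amin and c[:,0,1].max()<ymax:
            print(cv2.boundingRect(c),rect(cast("wrist",c[:,0],zp,s)))
E
python3 - <<'E'
from m import *
s=dict(np.load('w1.npz'));print("trays");find(cv2.imread('pics/w1.png'),s,.008)
s=observe();im=get_image('wrist')[:,:,::-1].copy();cv2.imwrite('pics/w2.png',im)
np.savez('w2.npz',position=s['position'],ee_rot=s['ee_rot'])
print("pieces",s['position']);find(im,s,.016)
E
```

```text
clock: 2.9
position: [0.4152, 0.0262, 0.3001]
ee_rot: [3.141, 0.002, 0.002]
force: [0.3, 0.6, 0.3]
width: 1.002
gripper_force: 0.0
trays
(165, 85, 74, 89) (array([600.3, 119.2]), (104.0, 94.0), -75.5)
(395, 0, 81, 35) (array([ 736.7, -181.8]), (96.7, 37.1), -89.8)
pieces [0.41519008 0.02622665 0.30012968]
(100, 131, 52, 37) (array([427.8, 207. ]), (65.7, 21.1), 61.9)
(233, 121, 24, 33) (array([443.9,  49.3]), (38.5, 19.7), -22.4)
(321, 117, 49, 47) (array([441.2, -83.5]), (63.8, 60.7), -87.1)
(401, 104, 90, 66) (array([ 444.1, -215.5]), (108.1, 64.6), -72.5)
(114, 0, 123, 64) (array([584.8, 128.8]), (130.6, 72.5), -75.7)
(6, 0, 84, 55) (array([582.6, 282.7]), (96.3, 61.0), 79.5)
```

View pics/w2.png

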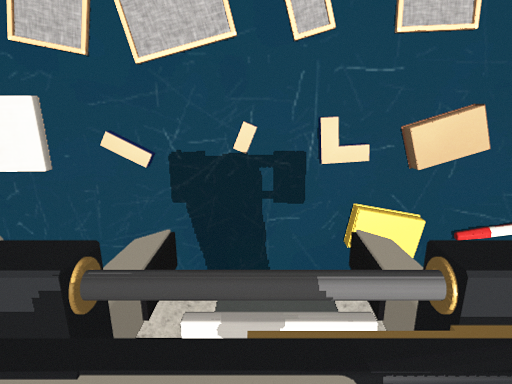

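All four pieces are clear in this view: bar (126,150), stub (245,138), ell (345,141) and sander (446,137). They agree with the top view to within 3 mm. Now the trays, and the approach to the ell.

```bash
python3 - <<'E'
from m import *
s=dict(np.load('w1.npz'));hs=cv2.cvtColor(cv2.imread('pics/w1.png'),cv2.COLOR_BGR2HSV)
m=cv2.inRange(hs,(0,0,205),(179,130,255))|cv2.inRange(hs,(5,40,90),(30,255,255))
m[190:]=0;m=cv2.morphologyEx(m,cv2.MORPH_CLOSE,np.ones((3,3)))
for c in cv2.findContours(m,0,2)[0]:
    if cv2.contourArea(c)>900: print(cv2.boundingRect(c),rect(cast("wrist",c[:,0],.008,s)))
# ell limb grip point, piece yaw 2.9
a=np.radians(2.9);p=np.array([.4412,-.0835])+R.from_euler('z',a).as_matrix()[:2,:2]@[-.019,-.010]
print(p);go(p[0],p[1],.12,92.9)
E
```

```text
(383, 109, 81, 44) (array([ 600.8, -186.4]), (102.4, 55.0), -87.7)
(278, 96, 52, 64) (array([603.6, -29. ]), (72.1, 53.0), 16.0)
(30, 88, 77, 83) (array([599.8, 284.6]), (98.1, 94.3), 79.4)
(123, 85, 116, 94) (array([596.7, 133.3]), (133.1, 94.1), -75.5)
(395, 0, 117, 35) (array([ 736.7, -205.5]), (144.0, 37.1), -89.8)
[ 0.42273026 -0.09444846]
go d(mm) [  7.  120.8 180. ] rz 1.521 tilt [-0.    -0.001] yaw 0.0
```

```bash
python3 -m pendant '[0.003,0.06,0,0,0,0,0.07,0.004,0.061,0,0,0,0,0.06,0,0,0.022,0,0,0.18,0.05,0,0,0.022,0,0,0.18,0.05,0,0,0.022,0,0,0.18,0.05,0,0,0.022,0,0,0.18,0.05,0,0,0.022,0,0,0.18,0.05,0,0,0.022,0,0,0.18,0.05,0,0,0.022,0,0,0.18,0.05,0,0,0.022,0,0,0.18,0.05]' 15; python3 -c "
from h import *
go(.4227,-.0944,.12,92.9);print(observe()['joints'])"
```

```text
clock: 4.2
position: [0.4203, -0.0944, 0.1301]
ee_rot: [2.448, -1.966, -0.019]
force: [0.6, 1.1, -0.9]
width: 0.543
gripper_force: 0.0
go d(mm) [ 0.6 -2.5 10. ] rz 0.167 tilt [0.009 0.008] yaw -77.5
[-0.08161709  0.26714214  0.22135206  2.16223141 -0.09408349  0.73177395
 -2.72095481]
```

Joint 7 is at its limit, since its zero sits near yaw = azimuth + 90°. I'll use the other half-turn.

```bash
python3 - <<'E'
t=open('h.py').read()
t=t.replace("rz=0 if yd is None else -((np.radians(yd)-yaw()+np.pi/2)%np.pi-np.pi/2)","""rz=0
    if yd is not None:
        c=np.arctan2(y,x)+np.pi/2;t=c+(np.radians(yd)-c+np.pi/2)%np.pi-np.pi/2
        rz=-(t-yaw())  # target yaw kept within 90 deg of joint 7's middle""")
t=t.replace('"yaw",','"j7",round(s["joints"][6],2),"clk",round(s["clock"],1),"yaw",')
open('h.py','w').write(t)
E
python3 -m pendant '[0,0,0,0,0,-0.175,0.05,0,0,0,0,0,-0.175,0.05,0,0,0,0,0,-0.175,0.05,0,0,0,0,0,-0.175,0.05,0,0,0,0,0,-0.175,0.05,0,0,0,0,0,-0.175,0.05,0,0,0,0,0,-0.175,0.05,0,0,0,0,0,-0.175,0.05,0,0,0,0,0,-0.175,0.05]'
python3 -m pendant '[0,0,0,0,0,-0.175,0.05,0,0,0,0,0,-0.175,0.05,0,0,0,0,0,-0.175,0.05,0,0,0,0,0,-0.175,0.05,0,0,0,0,0,-0.175,0.05,0,0,0,0,0,-0.175,0.05,0,0,0,0,0,-0.175,0.05,0,0,0,0,0,0,0.05]'
python3 -c "
from h import *
go(.4227,-.0944,.019,92.9)"
```

```text
clock: 5.32
position: [0.421, -0.0937, 0.1309]
ee_rot: [-3.113, -0.36, 0.013]
force: [0.2, -0.0, 0.4]
width: 0.544
gripper_force: 0.0
clock: 6.32
position: [0.4207, -0.0938, 0.131]
ee_rot: [-2.345, -2.073, 0.003]
force: [1.0, -1.1, -0.0]
width: 0.542
gripper_force: 0.0
go d(mm) [ -1.1   3.1 111.9] rz -0.174 tilt [-0.01  -0.007] j7 -0.18 clk 6.3 yaw 83.0
```

```bash
python3 -m pendant '[-0.001,0.003,0.02,-0.01,-0.007,0,0.05,0,0,0.03,0,0,-0.174,0.05,0,0,0.031,0,0,0,0.05,0,0,0.02,0,0,0,0.05,0,0,0,0,0,0,0.05,0,0,0,0,0,0,0.05]'; python3 -c "
from h import *
go(.4227,-.0944,.019,92.9)
cv2.imwrite('pics/w3.png',get_image('wrist')[:,:,::-1])"
```

```text
clock: 7.08
position: [0.4232, -0.0949, 0.0308]
ee_rot: [2.164, 2.276, -0.001]
force: [1.4, -0.2, -0.4]
width: 0.544
gripper_force: 0.0
go d(mm) [ 0.5 -0.5 11.8] rz -0.0 tilt [0.001 0.001] j7 -0.17 clk 7.1 yaw 92.9
```

View pics/w3.png

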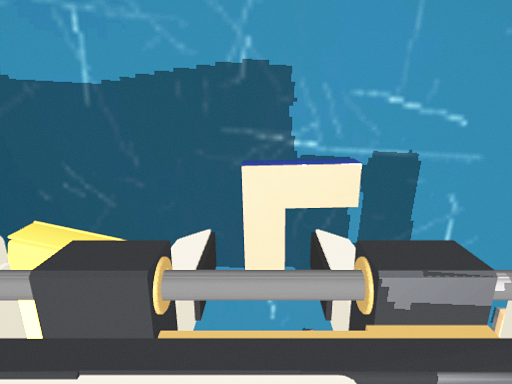

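The ell's long limb (265,230) lies between the pads, with the right finger clear in the inner corner. I'll descend and close.

```bash
python3 -m pendant '[0,0,0.012,0,0,0,0.05,0,0,0,0,0,0,0.05,0,0,0,0,0,0,0.01,0,0,0,0,0,0,0.01,0,0,0,0,0,0,0.01,0,0,0,0,0,0,0.01,0,0,0,0,0,0,0.01,0,0,-0.03,0,0,0,0.01,0,0,-0.04,0,0,0,0.01,0,0,0,0,0,0,0.01]' 15; python3 -c "
from h import *
a=np.radians(-10.6);p=np.array([.5998,.2846])+R.from_euler('z',a).as_matrix()[:2,:2]@[-.019,-.010]
print(p);go(p[0],p[1],.09,90-10.6)"
```

```text
clock: 8.38
position: [0.4243, -0.0951, 0.0906]
ee_rot: [2.16, 2.275, 0.003]
force: [0.2, -0.0, -1.0]
width: 0.241
gripper_force: 15.0
[0.57928471 0.27826572]
go d(mm) [364.8 174.1   0.5] rz 0.237 tilt [0.005 0.002] j7 -0.09 clk 8.4 yaw 93.0
```

```bash
python3 -m pendant '[0.045,0.0215,0,0.005,0.002,0,0.01,0.045,0.0215,0,0,0,0,0.01,0.045,0.0215,0,0,0,0,0.01,0.046,0.022,0,0,0,0,0.01,0.046,0.022,0,0,0,0,0.01,0.046,0.022,0,0,0,0,0.01,0.046,0.022,0,0,0,0,0.01,0.046,0.022,0,0,0,0,0.01,0,0,0,0,0,0.12,0.01,0,0,0,0,0,0.117,0.01]';python3 -m pendant '[0,0,0,0,0,0,0.01,0,0,0,0,0,0,0.01]'; python3 -c "
from h import *
go(.5793,.2783,.022,90-10.6)"
```

```text
clock: 9.62
position: [0.5771, 0.2792, 0.0859]
ee_rot: [-2.417, -2.001, 0.009]
force: [0.1, -0.9, -0.8]
width: 0.24
gripper_force: 15.0
clock: 9.88
position: [0.5774, 0.2785, 0.0871]
ee_rot: [-2.412, -2.008, 0.007]
force: [0.8, -0.7, -0.7]
width: 0.238
gripper_force: 15.0
go d(mm) [ 0.2  2.2 65.1] rz 0.003 tilt [-0.006  0.001] j7 -0.92 clk 9.9 yaw 79.6
```

```bash
python3 -m pendant '[0,0.002,0.03,-0.006,0.001,0,0.01,0,0,0.025,0,0,0,0.01,0,0,0.009,0,0,0,0.01,0,0,0,0,0,0,0.01,0,0,0,0,0,0,0.01]'; python3 -c "
from h import *
go(.5793,.2783,.022,90-10.6)"
```

```text
clock: 10.5
position: [0.5802, 0.2788, 0.0248]
ee_rot: [2.416, 2.007, 0.004]
force: [-0.2, -0.3, -0.1]
width: 0.24
gripper_force: 15.0
go d(mm) [-0.7 -0.8  2.8] rz 0.001 tilt [ 0.002 -0.002] j7 -0.95 clk 10.5 yaw 79.4
```

```bash
python3 -m pendant '[0,-0.001,0.0025,0,0,0,0.01,0,0,0,0,0,0,0.01,0,0,0,0,0,0,0.04,0,0,0,0,0,0,0.045,0,0,0,0,0,0,0.045,0,0,-0.02,0,0,0,0.045,0,0,-0.045,0,0,0,0.045,0,0,-0.05,0,0,0,0.045,0,0,0,0,0,0,0.045]'; python3 -c "
from h import *
go(.4278,.2070,.12,61.9)"
```

```text
clock: 11.62
position: [0.581, 0.2804, 0.1424]
ee_rot: [2.415, 2.006, 0.016]
force: [0.2, -0.3, -0.0]
width: 0.487
gripper_force: 0.0
go d(mm) [-100.5 -137.2   20.7] rz 0.306 tilt [ 0.008 -0.007] j7 -0.9 clk 11.6 yaw 79.4
```

```bash
python3 -m pendant '[-0.033,-0.045,0,0,0,0,0.045,-0.033,-0.046,0,0,0,0,0.045,-0.034,-0.046,0,0.008,-0.007,0,0.045,0,0,0.02,0,0,0.153,0.045,0,0,0,0,0,0.153,0.045,0,0,0,0,0,0,0.045,0,0,0,0,0,0,0.045]'; python3 -c "
from m import *
s=observe();im=get_image('wrist')[:,:,::-1].copy();cv2.imwrite('pics/w4.png',im)
find(im,s,.019);go(.4278,.2070,.019,61.9)"
```

```text
clock: 12.5
position: [0.4254, 0.2056, 0.1165]
ee_rot: [2.691, 1.62, -0.014]
force: [0.6, 0.3, -1.0]
width: 0.491
gripper_force: 0.0
(253, 154, 26, 79) (array([428. , 206.9]), (64.0, 19.7), 62.8)
(399, 0, 38, 39) (array([577.8, 270.9]), (24.3, 22.2), 79.1)
(366, 0, 146, 73) (array([590.1, 263.4]), (91.1, 47.9), -10.5)
go d(mm) [ 3.1  1.8 97.4] rz 0.003 tilt [-0.004  0.008] j7 -1.21 clk 12.6 yaw 62.0
```

View pics/w4.png

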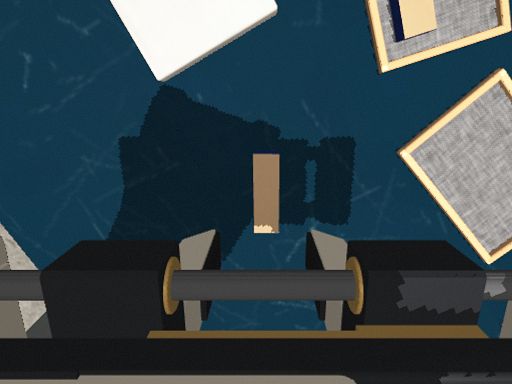

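The bar (266,193) lines up with the jaws, and the ell's end (415,18) sits inside the square tray. I'll grip the bar.

```bash
python3 -m pendant '[0.003,0.002,0.04,-0.004,0.008,0,0.045,0,0,0.04,0,0,0,0.045,0,0,0.017,0,0,0,0.045,0,0,0,0,0,0,0.045,0,0,0,0,0,0,0.045]';python3 -c "
from h import *
go(.4278,.2070,.019,61.9)"
```

```text
clock: 13.18
position: [0.4286, 0.2072, 0.0198]
ee_rot: [-2.693, -1.616, -0.001]
force: [0.4, 0.4, 0.3]
width: 0.493
gripper_force: 0.0
go d(mm) [-0.5 -0.6  0.8] rz 0.0 tilt [-0.    -0.001] j7 -1.3 clk 13.2 yaw 61.9
```

```bash
python3 -m pendant '[0,0,0.001,0,0,0,0.01,0,0,0,0,0,0,0.01,0,0,0,0,0,0,0.01,0,0,0,0,0,0,0.01,0,0,0,0,0,0,0.01,0,0,-0.03,0,0,0,0.01,0,0,-0.04,0,0,0,0.01,0,0,-0.02,0,0,0,0.01,0,0,0,0,0,0,0.01]' 15; python3 -c "
from h import *
go(.6008,-.1864,.11,92.5)"
```

```text
clock: 14.3
position: [0.429, 0.2073, 0.1094]
ee_rot: [-2.694, -1.615, -0.004]
force: [-0.3, -0.2, -0.6]
width: 0.221
gripper_force: 15.0
go d(mm) [-266.2  337.1   -0.9] rz -0.535 tilt [ 0.001 -0.002] j7 -1.22 clk 14.3 yaw 61.9
```

```bash
python3 -m pendant '[-0.0333,0.042,0,0,0,0,0.01,-0.0333,0.042,0,0,0,0,0.01,-0.0333,0.042,0,0,0,0,0.01,-0.0333,0.042,0,0,0,0,0.01,-0.0333,0.042,0,0,0,0,0.01,-0.0333,0.042,0,0,0,0,0.01,-0.0333,0.042,0,0,0,0,0.01,-0.0333,0.042,0,0,0,0,0.01,0,0,0,0,0,-0.178,0.01,0,0,0,0,0,-0.178,0.01]'; python3 -m pendant '[0,0,0,0,0,-0.178,0.01,0,0,0,0,0,0,0.01,0,0,0,0,0,0,0.01]';python3 -c "
from h import *
go(.6008,-.1864,.022,92.5)"
```

```text
clock: 15.55
position: [0.5982, -0.1872, 0.1059]
ee_rot: [-2.36, -2.07, 0.003]
force: [-0.4, 0.4, 0.2]
width: 0.224
gripper_force: 15.0
clock: 15.92
position: [0.5986, -0.1864, 0.1071]
ee_rot: [-2.176, -2.263, 0.001]
force: [-0.6, -0.0, -0.6]
width: 0.224
gripper_force: 15.0
go d(mm) [-0.1  2.4 85.1] rz -0.004 tilt [-0.002 -0.001] j7 0.04 clk 15.9 yaw 92.2
```

```bash
python3 -m pendant '[0,0.002,0.03,-0.002,0,0,0.01,0,0,0.03,0,0,0,0.01,0,0,0.02,0,0,0,0.01,0,0,0.003,0,0,0,0.01,0,0,0,0,0,0,0.01,0,0,0,0,0,0,0.01]';python3 -c "
from h import *
go(.6008,-.1864,.022,92.5)"
```

```text
clock: 16.68
position: [0.6018, -0.1865, 0.026]
ee_rot: [2.172, 2.267, 0.003]
force: [-0.3, -0.1, -0.4]
width: 0.219
gripper_force: 15.0
go d(mm) [ 0.1 -1.   4. ] rz -0.001 tilt [0.003 0.   ] j7 0.0 clk 16.7 yaw 92.5
```

```bash
python3 -m pendant '[0,-0.001,0.0035,0.003,0,0,0.01,0,0,0,0,0,0,0.01,0,0,0,0,0,0,0.035,0,0,0,0,0,0,0.04,0,0,0,0,0,0,0.04,0,0,-0.02,0,0,0,0.04,0,0,-0.04,0,0,0,0.04,0,0,-0.04,0,0,0,0.04,0,0,0,0,0,0,0.04]'; python3 -c "
from h import *
go(.4439,.0493,.12,-23.0)"
```

```text
clock: 17.8
position: [0.6028, -0.1867, 0.1264]
ee_rot: [2.169, 2.265, 0.004]
force: [-0.7, -1.3, -0.6]
width: 0.436
gripper_force: 0.0
go d(mm) [ 242.6 -148.6    5.1] rz -1.126 tilt [0.006 0.002] j7 0.05 clk 17.8 yaw 92.5
```

```bash
python3 -m pendant '[0.0485,-0.0297,0,0.006,0.002,0,0.06,0.0485,-0.0297,0,0,0,0,0.06,0.0485,-0.0297,0,0,0,0,0.06,0.0485,-0.0297,0,0,0,0,0.06,0.0485,-0.0297,0.005,0,0,0,0.06,0,0,0,0,0,0.15,0.06,0,0,0,0,0,0.15,0.06,0,0,0,0,0,0.146,0.06,0,0,0,0,0,0,0.06,0,0,0,0,0,0,0.06]'; python3 -c "
from m import *
s=observe();im=get_image('wrist')[:,:,::-1].copy();cv2.imwrite('pics/w5.png',im)
find(im,s,.016);go(.4439,.0493,.019,67.0)"
```

```text
clock: 19.05
position: [0.4412, 0.0495, 0.1179]
ee_rot: [-2.613, -1.733, 0.009]
force: [0.6, 0.7, -0.1]
width: 0.654
gripper_force: 0.0
(244, 185, 48, 23) (array([444. ,  48.6]), (38.0, 18.4), -22.7)
(414, 0, 98, 113) (array([612.6,  81. ]), (85.1, 31.5), 38.0)
(332, 0, 80, 123) (array([551.8, 110.3]), (103.3, 2.8), -75.6)
go d(mm) [ 1.   3.3 98.8] rz 0.001 tilt [-0.008  0.001] j7 -0.79 clk 19.1 yaw 67.1
```

View pics/w5.png

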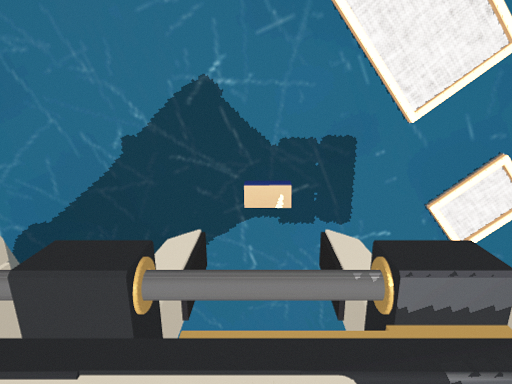

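The stub (267,196) lies square to the jaws, at the measured spot.

```bash
python3 -m pendant '[0.001,0.003,0.04,-0.008,0.001,0,0.06,0,0,0.04,0,0,0,0.06,0,0,0.018,0,0,0,0.06,0,0,0,0,0,0,0.06,0,0,0,0,0,0,0.06]';python3 -c "
from h import *
go(.444,.0488,.019,67.0)"
```

```text
clock: 19.73
position: [0.4446, 0.0494, 0.0204]
ee_rot: [2.62, 1.733, 0.001]
force: [0.8, -0.4, -0.0]
width: 0.658
gripper_force: 0.0
go d(mm) [-0.8 -0.3  1.4] rz -0.001 tilt [ 0.001 -0.   ] j7 -0.91 clk 19.7 yaw 67.0
```

```bash
python3 -m pendant '[-0.001,0,0.001,0,0,0,0.06,0,0,0,0,0,0,0.02,0,0,0,0,0,0,0.02,0,0,0,0,0,0,0.02,0,0,0,0,0,0,0.02,0,0,-0.03,0,0,0,0.02,0,0,-0.04,0,0,0,0.02,0,0,0,0,0,0,0.02]' 15; python3 -c "
from h import *
go(.6036,-.029,.09,106)"
```

```text
clock: 20.72
position: [0.4455, 0.0487, 0.091]
ee_rot: [2.619, 1.731, 0.006]
force: [0.1, 0.3, -0.5]
width: 0.411
gripper_force: 15.0
go d(mm) [ -9.5 175.9   1.7] rz -0.682 tilt [ 0.004 -0.002] j7 -0.84 clk 20.7 yaw 66.9
```

```bash
python3 -m pendant '[-0.0025,0.044,0,0,0,0,0.02,-0.0025,0.044,0,0,0,0,0.02,-0.0025,0.044,0,0,0,0,0.02,-0.002,0.044,0,0,0,0,0.02,0,0,0,0,0,-0.17,0.02,0,0,0,0,0,-0.17,0.02,0,0,0,0,0,-0.17,0.02,0,0,0,0,0,-0.17,0.02,0,0,0,0,0,0,0.02,0,0,0,0,0,0,0.02]';python3 -c "
from h import *
go(.6036,-.029,.022,106)"
```

```text
clock: 21.98
position: [0.6016, -0.0294, 0.0881]
ee_rot: [-1.898, -2.503, 0.001]
force: [-0.1, -0.5, 0.8]
width: 0.412
gripper_force: 15.0
go d(mm) [-0.2  2.1 66.1] rz -0.006 tilt [-0.001 -0.   ] j7 -0.07 clk 22.0 yaw 105.7
```

```bash
python3 -m pendant '[0,0.002,0.03,0,0,-0.006,0.02,0,0,0.025,0,0,0,0.02,0,0,0.01,0,0,0,0.02,0,0,0,0,0,0,0.02,0,0,0,0,0,0,0.02]';python3 -c "
from h import *
go(.6036,-.029,.022,106)"
```

```text
clock: 22.6
position: [0.6045, -0.0287, 0.0247]
ee_rot: [1.886, 2.511, 0.001]
force: [0.8, -0.1, -0.1]
width: 0.408
gripper_force: 15.0
go d(mm) [-0.1 -0.9  2.7] rz 0.003 tilt [0.001 0.001] j7 -0.11 clk 22.6 yaw 106.2
```

```bash
python3 -m pendant '[0,-0.001,0.0025,0,0,0,0.02,0,0,0,0,0,0,0.02,0,0,0,0,0,0,0.05,0,0,0,0,0,0,0.055,0,0,0,0,0,0,0.055,0,0,-0.02,0,0,0,0.055,0,0,-0.04,0,0,0,0.07,0,0,-0.04,0,0,0,0.085,0,0,0,0,0,0,0.085]'; python3 -c "
from h import *
go(.4442,-.2158,.12,107.5)"
```

```text
clock: 23.72
position: [0.6054, -0.0286, 0.1261]
ee_rot: [1.882, 2.508, 0.006]
force: [-0.1, -0.2, -0.5]
width: 0.873
gripper_force: 0.0
go d(mm) [-134.7 -207.1    4.9] rz -0.022 tilt [0.007 0.002] j7 -0.04 clk 23.7 yaw 106.2
```

```bash
python3 -m pendant '[-0.027,-0.0414,0,0.007,0.002,0,0.085,-0.027,-0.0414,0,0,0,0,0.085,-0.027,-0.0414,0,0,0,0,0.085,-0.027,-0.0414,0,0,0,0,0.085,-0.027,-0.0414,0.005,0,0,-0.022,0.085,0,0,0,0,0,0,0.085,0,0,0,0,0,0,0.085]'; python3 -c "
from m import *
s=observe();im=get_image('wrist')[:,:,::-1].copy();cv2.imwrite('pics/w6.png',im)
find(im,s,.023,ymax=400);go(.4442,-.2158,.02,107.5)"
```

```text
clock: 24.6
position: [0.4422, -0.2162, 0.1176]
ee_rot: [-1.855, -2.529, 0.006]
force: [0.6, 0.8, -0.0]
width: 0.925
gripper_force: 0.0
(233, 325, 279, 14) (array([ 569.1, -303.1]), (245.8, 13.5), 17.8)
(414, 257, 31, 58) (array([ 597.5, -246.5]), (57.2, 23.1), -60.4)
(82, 257, 31, 58) (array([ 328.9, -332.2]), (57.8, 23.0), -86.1)
(443, 174, 62, 67) (array([ 610.1, -176.6]), (65.7, 24.9), 74.8)
(402, 152, 52, 112) (array([ 564.6, -185.4]), (94.2, 7.8), -85.7)
(228, 134, 79, 105) (array([ 441.1, -206.7]), (82.9, 58.4), -72.4)
(125, 10, 62, 126) (array([ 341.6, -153.5]), (95.4, 7.4), 78.6)
(499, 2, 13, 57) (array([561.4, -53.9]), (35.1, 8.1), -60.7)
go d(mm) [-0.8  2.  97.6] rz 0.001 tilt [-0.006 -0.002] j7 0.37 clk 24.6 yaw 107.5
```

View pics/w6.png

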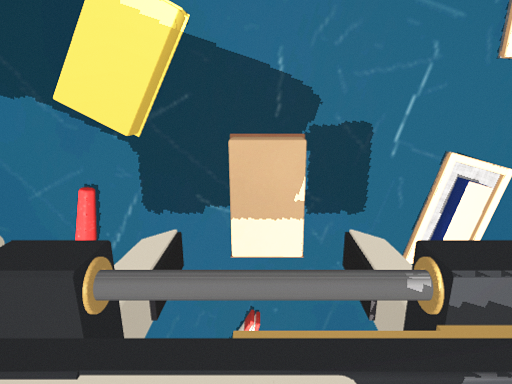

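The sander (268,195) is centred between the open jaws. The bar in the long tray (465,210) is inside its lip, and the yellow brick is clear of the left finger.

```bash
python3 -m pendant '[-0.001,0.002,0.04,-0.006,-0.002,0,0.085,0,0,0.04,0,0,0,0.085,0,0,0.017,0,0,0,0.085,0,0,0,0,0,0,0.085,0,0,0,0,0,0,0.085]';python3 -c "
from h import *
go(.4442,-.2158,.02,107.5)"
```

```text
clock: 25.28
position: [0.4449, -0.2162, 0.0211]
ee_rot: [1.856, 2.534, -0.0]
force: [0.1, -0.8, 0.2]
width: 0.923
gripper_force: 0.0
go d(mm) [ 0.6 -0.5  1.1] rz 0.001 tilt [0.    0.001] j7 0.26 clk 25.3 yaw 107.6
```

```bash
python3 -m pendant '[0,0,0.001,0,0,0,0.085,0,0,0,0,0,0,0.04,0,0,0,0,0,0,0.04,0,0,0,0,0,0,0.04,0,0,0,0,0,0,0.04,0,0,-0.03,0,0,0,0.04,0,0,-0.04,0,0,0,0.04,0,0,-0.02,0,0,0,0.04,0,0,0,0,0,0,0.04]' 25; python3 -c "
from h import *
go(.5967,.1335,.11,104.5)"
```

```text
clock: 26.4
position: [0.4446, -0.2173, 0.1104]
ee_rot: [1.857, 2.531, -0.001]
force: [0.3, 0.2, -1.1]
width: 0.652
gripper_force: 25.0
go d(mm) [289.  250.4   0. ] rz 0.052 tilt [0.001 0.002] j7 0.36 clk 26.4 yaw 107.5
```

```bash
python3 -m pendant '[0.036,0.0313,0,0,0,0,0.04,0.036,0.0313,0,0,0,0,0.04,0.036,0.0313,0,0,0,0,0.04,0.036,0.0313,0,0,0,0,0.04,0.036,0.0313,0,0,0,0,0.04,0.036,0.0313,0,0,0,0,0.04,0.036,0.0313,0,0,0,0,0.04,0.037,0.0313,0,0,0,0.052,0.04,0,0,0,0,0,0,0.04,0,0,0,0,0,0,0.04]';python3 -c "
from h import *
go(.5967,.1335,.023,104.5)"
```

```text
clock: 27.65
position: [0.5949, 0.1333, 0.1074]
ee_rot: [-1.921, -2.484, 0.005]
force: [-0.1, 0.2, -0.3]
width: 0.653
gripper_force: 25.0
go d(mm) [-0.2  2.1 84.4] rz 0.001 tilt [-0.004  0.001] j7 -0.35 clk 27.6 yaw 104.6
```

```bash
python3 -m pendant '[0,0.002,0.03,-0.004,0.001,0,0.04,0,0,0.03,0,0,0,0.04,0,0,0.02,0,0,0,0.04,0,0,0.003,0,0,0,0.04,0,0,0,0,0,0,0.04,0,0,0,0,0,0,0.04]';python3 -c "
from h import *
go(.5967,.1335,.023,104.5)"
```

```text
clock: 28.4
position: [0.5986, 0.1348, 0.0271]
ee_rot: [1.922, 2.482, 0.007]
force: [0.3, -0.9, -0.4]
width: 0.65
gripper_force: 25.0
go d(mm) [-0.7 -2.1  4.1] rz 0.0 tilt [ 0.005 -0.001] j7 -0.41 clk 28.4 yaw 104.5
```

```bash
python3 -m pendant '[-0.0005,-0.002,0.0037,0.005,-0.001,0,0.04,0,0,0,0,0,0,0.04,0,0,0,0,0,0,0.075,0,0,0,0,0,0,0.08,0,0,0,0,0,0,0.08,0,0,-0.02,0,0,0,0.08,0,0,-0.04,0,0,0,0.08,0,0,-0.055,0,0,0,0.08,0,0,-0.055,0,0,0,0.08]'; python3 -m pendant '[0,0,-0.05,0,0,-0.17,0.08,0,0,-0.05,0,0,0,0.08,0,0,0,0,0,0,0.08]'; python3 -c "
from h import *
go(.56,.0,.30,0)
cv2.imwrite('pics/top2.png',cv2.resize(get_image('top')[:,:,::-1][125:255,60:325],None,fx=3,fy=3))"
```

```text
clock: 29.52
position: [0.5961, 0.1339, 0.1954]
ee_rot: [-1.922, -2.484, 0.001]
force: [0.4, 0.4, -0.5]
width: 0.87
gripper_force: 0.0
clock: 29.9
position: [0.598, 0.1351, 0.2983]
ee_rot: [1.703, 2.635, 0.008]
force: [0.9, -0.4, -0.6]
width: 0.873
gripper_force: 0.0
go d(mm) [-107.6  -90.2   -2.2] rz 1.994 tilt [0.007 0.001] j7 -0.1 clk 29.9 yaw 114.3
```

View pics/top2.png

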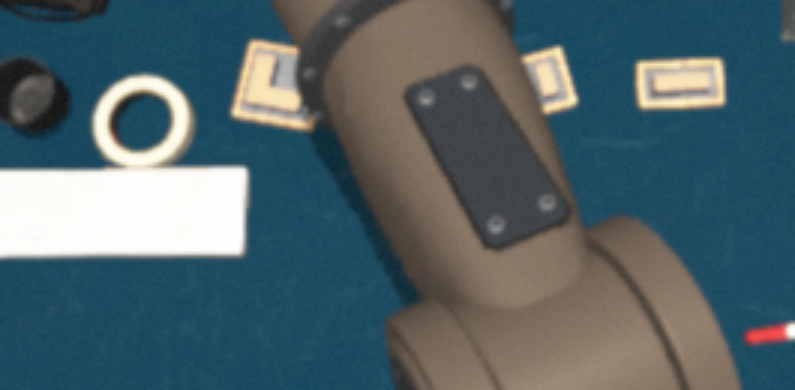

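In this top view the ell and the long bar show inside their trays, but the arm hides the rest. I'll take a wrist view of all four trays.

```bash
python3 -m pendant '[-0.036,-0.03,0,0.007,0,0,0.08,-0.036,-0.03,0,0,0,0,0.08,-0.036,-0.03,0,0,0,0,0.08,0,0,0,0,0,0.18,0.08,0,0,0,0,0,0.18,0.08,0,0,0,0,0,0.18,0.08,0,0,0,0,0,0.18,0.08,0,0,0,0,0,0.18,0.08,0,0,0,0,0,0.18,0.08]';  python3 -m pendant '[0,0,-0.02,0,0,0.18,0.08,0,0,-0.02,0,0,0.18,0.08,0,0,0,0,0,0.18,0.08,0,0,0,0,0,0.18,0.08,0,0,0,0,0,0.18,0.08,0,0,0,0,0,0,0.08,0,0,0,0,0,0,0.08]';python3 -c "
from h import *
go(.56,.0,.30,0)
im=get_image('wrist')[:,:,::-1];cv2.imwrite('pics/w7.png',cv2.resize(im[20:250],(800,359)))"
```

```text
clock: 31.08
position: [0.558, -0.0016, 0.2922]
ee_rot: [-2.822, -1.378, 0.017]
force: [0.1, 0.5, 0.0]
width: 0.871
gripper_force: 0.0
clock: 31.95
position: [0.5588, -0.0015, 0.3325]
ee_rot: [3.138, 0.029, -0.014]
force: [-0.5, 0.1, 0.1]
width: 0.872
gripper_force: 0.0
go d(mm) [ 1.5 -1.5 32.5] rz 0.018 tilt [0.003 0.009] j7 -1.71 clk 31.9 yaw 1.0
```

View pics/w7.png

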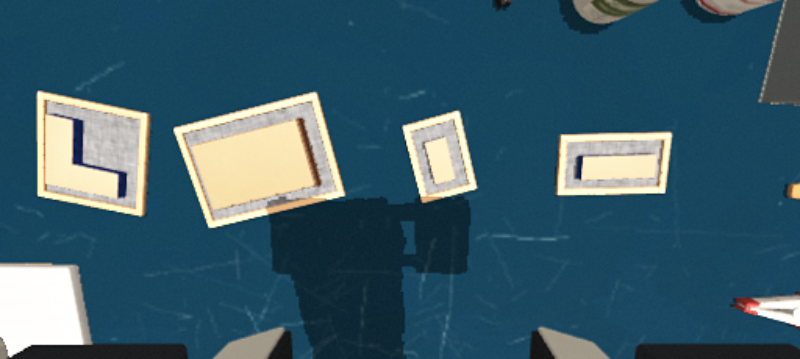

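Each of the four pieces shows in its own tray. The ell (80,155) and sander (252,165) look near the left lips; that could just be parallax, so I'll check it with numbers.

```bash
python3 - <<'E'
from h import *
s=observe()
def f(name,P,z,c,a):
    w=cast("wrist",np.array(P)/1.5625+[0,20],z,s)*1000-c
    a=np.radians(a);m=np.array([[np.cos(a),np.sin(a)],[-np.sin(a),np.cos(a)]]);print(name,np.round(w@m.T).tolist(),rect(w/1000))
f("ell",[(45,113),(73,118),(72,163),(120,174),(117,199),(40,186)],.019,[599.8,284.6],-10.6)
f("sander",[(190,147),(298,119),(316,184),(207,212)],.026,[596.7,133.4],14.5)
f("stub",[(425,142),(444,137),(453,180),(435,185)],.019,[603.6,-29],16)
f("bar",[(583,157),(658,153),(656,177),(582,181)],.019,[600.8,-186.4],2.4)
f("sq tray",[(38,92),(150,113),(145,215),(39,197)],.008,[599.8,284.6],-10.6)
E
```

```text
ell [[30.0, 34.0], [31.0, 11.0], [-8.0, 11.0], [-9.0, -31.0], [-32.0, -29.0], [-34.0, 39.0]] (array([-0.2,  4.4]), (70.3, 64.5), 81.0)
sander [[27.0, 50.0], [27.0, -48.0], [-29.0, -47.0], [-30.0, 55.0]] (array([-2.6,  2.9]), (103.1, 57.0), -75.3)
stub [[17.0, 9.0], [17.0, -8.0], [-21.0, -7.0], [-22.0, 10.0]] (array([-2.6,  0.5]), (38.7, 17.1), 14.9)
bar [[7.0, 31.0], [9.0, -36.0], [-12.0, -36.0], [-14.0, 30.0]] (array([-2. , -2.9]), (66.2, 21.1), -86.0)
sq tray [[46.0, 48.0], [48.0, -49.0], [-45.0, -50.0], [-48.0, 47.0]] (array([-0.2, -1. ]), (97.8, 93.2), 80.6)
```

Every piece is inside its lip with margin and sitting at the expected height, and nothing touches the robot.

```bash
python3 -c "
from cell import *
print(sign_off())"
```

```text
the job is handed in; nothing more can be done
None
```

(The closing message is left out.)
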